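Clip a circuit board into the spring board holder

TASK

Lift the green board with the heat sink straight up off the pile without dragging the bare ochre boards under it, and mount it in the spring board holder: push one short edge into one orange jaw so that the jaw springs back, lower the other short edge in front of the other jaw, and let go so that the springs centre the board, level and heat sink up, between the two jaws, both short edges in their grooves. Either way round will do; leave the bare boards, the black bin, the jar and the screwdriver where they are.

Things in the scene. Friction and masses are not known exactly. Their poses are not given: they have to be found in the camera images.
- heatsink (a point): Centre of the finned aluminium heat sink, 40 (x) x 44 (y) x 32 mm high, on the middle of the green board, 100 (x) x 160 (y) x 4 mm, flat on top of the pile. 20 mm above the board's underside, 18 above its mid-thickness. z up, y along the long side, either way round. Loose, about 0.2 kg, balanced here. Other parts, to 10 mm high, only beyond 30 mm in x. Grip the heat sink from above.
- seat (a point): Middle of the fixed holder at groove height, 60 mm above the bench. y: jaw line, z up. Mounted, the board's middle is here, heat sink centre 18 mm above. Two equal sprung orange jaws, 80 mm wide in x, 12 mm high above here (highest part of the holder). Groove bottoms at y = +77 and -77 mm at rest: 6 mm closer than the board is long. Below: rods (tops 23 mm under here), base 100 x 270 mm.
- groove_left (a point): Bottom of the V groove, mid-width, of the +y jaw; moves with it; axes as the seat. The groove faces the middle and is 5 mm high at its bottom. Upper steel lip: 8 mm out towards the middle, its tip 7 to 11 mm above this point. Lower lip: 16 mm out, falling to 9 mm below, so it catches an edge lowered onto it.
- groove_right (a point): The same point of the -y jaw, a mirror image. A board tilted about 10 degrees, with one short edge in a groove, clears the other jaw with its raised edge. With the first jaw pushed back 14 mm or more (20 is comfortable) the raised edge can be lowered past the other jaw's upper lip.
- jaw_left (a joint): Travel of the +y jaw, m: 0 at rest, grows as it is pushed outward (+y), stop at 0.026. Spring: 2 N at rest plus 0.25 N per mm. With the board mounted both jaws stand at about 0.003.
- jaw_right (a joint): Travel of the -y jaw, m: 0 at rest, grows as it is pushed outward (-y), stop at 0.026. The same spring.
- bare_high: Bare ochre board 100 (x) x 160 (y) x 4 mm, loose, 0.12 kg, directly under the board with the heat sink. Origin: centre of its underside. Must stay.
- bare_low: The same bare ochre board, at the bottom of the pile, on a thin pink foam sheet 4 mm thick. Origin: centre of its underside. Must stay.
- bin: Bystander: open black bin 100 x 140 x 50 mm, loose. Origin: centre of its underside.
- flux: Bystander: amber jar, 52 mm across, 75 mm high, loose. Origin: centre of its underside.
- driver: Bystander: screwdriver 180 mm long with a green handle, lying on the bench. Origin: underneath it, z axis up.
Not all that is in view belongs to the job. Leave any purple look-alike of the part that bears heatsink alone.

How it is judged:
By the outcome, as a careful person would: the job done as asked, in the order asked, and still so for the second after the job is handed in, with the robot touching nothing.
It also fails if it takes over 58 s, if anything falls off the work surface, if the arm or the gripper's body presses on something with over 40 N, if the wrist force passes 120 N, or if a joint passes its speed limit or range.

ROBOT

A 6-joint arm with a two-finger parallel gripper is mounted at the origin on the work surface. World frame = base frame: x ahead of the robot, y to its left, z up, the work surface at z = 0. Lengths are in m, angles in rad, forces in N, time in s.
With the tool pointing down it reaches from about 0.4 to 0.925 m from the base axis. Payload 3.4 kg.
Tool frame: the origin (TCP) lies at the very end of the fingers, on their centre line; the grasp point (between the pads) lies 19 mm behind it; z points along the fingers, y is the line along which they close (so a half turn about z gives the same grasp; the last joint's range is limited). The gripper opens to 85 mm and grips with 20 to 120 N. Pads are 22 mm wide; open, the fingers measure 114 mm over their backs; the gripper's body (76 mm by 85 mm) begins 54 mm behind the grasp point. The pads swing forward as they close: fully open they stand 13 mm farther back than shut.
Start: joints at [-1.175, 0.307, 1.506, -0, 1.328, -0.073], TCP at [0.26, -0.513, 0.231] pointing down, gripper open.
Joint ranges: [-3.12, 3.12], [-1.05, 2.28], [0.14, 2.33], [-1.42, 4.57], [0.1, 2.73], [-2.68, 2.68]. Speed limits (rad/s): [2.57, 2.57, 3.14, 3.14, 3.14, 3.14].

INTERFACE

Orientations are given as a unit quaternion [w, x, y, z].
In Python, from cell import manip, snapshot, spotter gives the robot as it stands.
- The arm moves only by the shell command python3 -m pendant 'ROWS' [FORCE]. ROWS is a JSON object of lists of equal length, an entry for each row: "gripper": the opening, from -1 (shut) to 1 (fully open), so that 0 is half open; "linear": the shift along the tool's x, y, z scaled (see below), a list of three; "delta_rot": the turn, a rotation vector about the tool's x, y, z scaled (see below), a list of three. In form: {"gripper": [gripper, ...], "linear": [[dx, dy, dz], ...], "delta_rot": [[wx, wy, wz], ...]}. A call has 1 to 8 rows; each row shifts and turns the commanded pose from where the row before left it, along the tool's axes as they then stand; what a row does not reach is not made up. The controller multiplies each number of a shift by 0.1 m and each number of a turn by pi rad. A row lasts 1/12 s, in which the tool goes at most 41.7 mm and 7.16 degrees, less where a joint would pass 70% of its speed; a pose out of reach is approached as far as the arm can. A call with a number of a shift or a turn outside -1 to 1 is refused whole. A call with a gripper value outside its range is refused whole. The fingers move at their own pace and stop on an object; FORCE is the grip in N (left out, the last holds). Time passes only in rows, so rows that do not move let the fingers close. It gives the time, the measured TCP pose, the force, the opening and the grip force at its end, in the units of the state.
- manip.sense(): the state, without advancing time (a new reading comes with each control period).
- snapshot(name): name is "scene" or "side" or "wrist"; returns a dict with "img" (400x640x3 uint8, red, green, blue), "vertical_fov" (degrees; the focal length in pixels is half the picture's height over the tangent of half this angle, whatever the lens; pixels are square), "cx", "cy" (the principal point, pixels), "position" and "rotation" of the camera in the world. Camera axes: x right, y down, z forward; pixel columns grow to the right and rows downward; lengths in m; the calibration is good to about 2 mm. A picture is of the moment at which its call begins. There is no depth.
- manip.close_job(): hands the job in; it is judged then, once.
Trained networks look in a picture, given as the dict that the camera call returned (one of the last four; its "shot" number tells which), for a name from the list of things; names that differ only in an ending like _2 or _b are one class to them, and where a whole thing is asked for, a point or a joint stands for the part that bears it (a point fixed in the world has none). Each returns a list of dicts, best first, with "confidence" (0 to 1); they miss things now and then, are a little off and sometimes report something else, mostly with a low value. They report only what shows in the picture. A call takes as long as a camera call. They do not tell look-alikes from the thing itself.
- spotter.trace(picture, name): "mask" (400x640 bool, what is visible of it) and "extent" ([left, top, right, bottom] in pixels, round what is visible of it).
The state is a dict: "time_s": time; "joint_positions": joint angles; "joint_vel": joint speeds; "joint_torque": joint torques, N m; "ee_pos": TCP position; "ee_rot": TCP orientation; "force": force on the tool from outside, world axes, zero at the start; "ft_torque": the same for the moment, N m; "gripper_width": opening from 0.0 (shut) to 1.0 (fully open); "grip_force": force on a finger pad.
Only numpy, scipy, OpenCV 4.12 (cv2) and the standard library are available. Lean on these libraries where they do the work, as an engineer would, in place of code of your own. Each camera call takes 0.05 s, during which the arm holds its last target. There are 200 camera calls.

## Working session

There is one attempt and no reset: what is moved stays moved. The work goes in short steps, Python scripts to look and compute and a shell command to move; the robot and the scene stay as the last step left them, time stands still between calls to the robot, and variables do not carry over. Pictures are saved under pics/ and viewed, at most 14 in all, crops included, and the job is handed in when it is done.

```bash
mkdir -p pics
cat > h.py <<'E'
import numpy as np,cv2
from cell import manip,snapshot,spotter
def ray(s,u,v):
    f=200/np.tan(np.radians(s["vertical_fov"])/2)
    d=np.array([(u-s["cx"])/f,(v-s["cy"])/f,1.]);R=np.array(s["rotation"])
    if R.shape!=(3,3):
        from scipy.spatial.transform import Rotation as Ro
        R=Ro.from_quat(np.r_[R[1:],R[0]]).as_matrix()
    return np.array(s["position"]),R@d
def at(s,u,v,z):
    p,d=ray(s,u,v);return p+d*(z-p[2])/d[2]
def save(s,n,box=None,k=1):
    im=s["img"][:,:,::-1]
    if box: im=im[box[1]:box[3],box[0]:box[2]]
    cv2.imwrite("pics/"+n,cv2.resize(im,None,fx=k,fy=k,interpolation=cv2.INTER_CUBIC))
E
python3 - <<'E'
from h import *
np.set_printoptions(precision=4,suppress=True)
for c in("scene","side"):
    s=snapshot(c);save(s,c+"0.png",k=1.25);print(c,s["vertical_fov"],s["position"],s["rotation"],s["cx"],s["cy"])
    for n in("heatsink","jaw_left","bare_high","flux","bin","driver","groove_left"):
        try:
            for r in spotter.trace(s,n)[:4]:
                m=r["mask"];v,u=np.nonzero(m);print(n,r["confidence"],r["extent"],u.mean(),v.mean(),m.sum())
        except Exception as e: print(n,e)
print(manip.sense())
E
```

```text
scene 45.749110824949575 [ 1.3763 -0.4327  1.14  ] [-0.274   0.7968  0.5068 -0.1821] 324.27895847092935 203.54824495237943
heatsink 0.73 [380.8, 148.9, 401.7, 179.4] 387.88345864661653 161.43984962406014 266
heatsink 0.63 [236.2, 185.9, 296.4, 222.2] 264.74753867791844 201.78621659634317 1422
heatsink 0.56 [153.6, 195.1, 218.6, 243.2] 184.52367491166078 218.41060070671378 1415
jaw_left 0.66 [426.4, 133.0, 442.3, 162.0] 432.5092250922509 147.44649446494466 271
flux 0.6 [281.0, 258.3, 300.4, 285.1] 290.14255765199164 272.1530398322851 477
bin 0.94 [414.1, 194.5, 476.5, 243.7] 443.309670781893 218.5843621399177 1944
bin 0.68 [378.2, 147.7, 400.4, 175.9] 387.9339622641509 161.4182389937107 318
driver 0.74 [349.9, 240.8, 392.5, 286.9] 377.5065963060686 271.00791556728234 379
groove_left 0.75 [422.1, 137.7, 443.7, 160.3] 432.2429149797571 146.72064777327935 247
side 56.839705674962694 [0.1677 0.4315 0.6103] [ 0.1458 -0.3189  0.84   -0.414 ] 317.8248344159374 196.8190437373812
heatsink 0.98 [365.7, 190.9, 425.0, 240.1] 395.07015526164463 215.1311098332375 1739
heatsink 0.92 [435.8, 167.9, 4
[... 529 characters left out ...]
6 251.7556053811659 3568
driver 0.62 [225.3, 184.2, 274.5, 203.1] 243.7551724137931 190.49655172413793 290
groove_left 0.7 [164.5, 325.9, 205.0, 376.4] 186.82794676806083 350.02566539923953 1052
{'time_s': 0.8, 'joint_positions': array([-1.1755,  0.3068,  1.5064, -0.    ,  1.3284, -0.0735]), 'joint_vel': array([-0.0004, -0.0001,  0.0004, -0.0022,  0.0003, -0.0008]), 'joint_torque': array([  0.001 , -45.739 , -25.2321,   0.0003,   0.0002,  -0.    ]), 'ee_pos': array([ 0.2598, -0.513 ,  0.2313]), 'ee_rot': array([0.    , 0.9727, 0.2323, 0.    ]), 'force': array([-0.3333,  0.6932, -1.5299]), 'ft_torque': array([-0.0104,  0.0237,  0.0727]), 'grip_force': 0.0, 'gripper_width': 1.0003280193622155}
```

View pics/scene0.png

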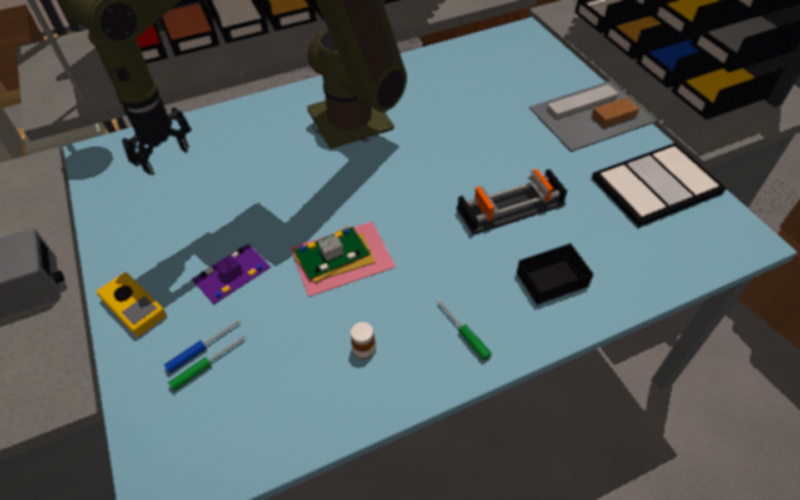

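View pics/side0.png

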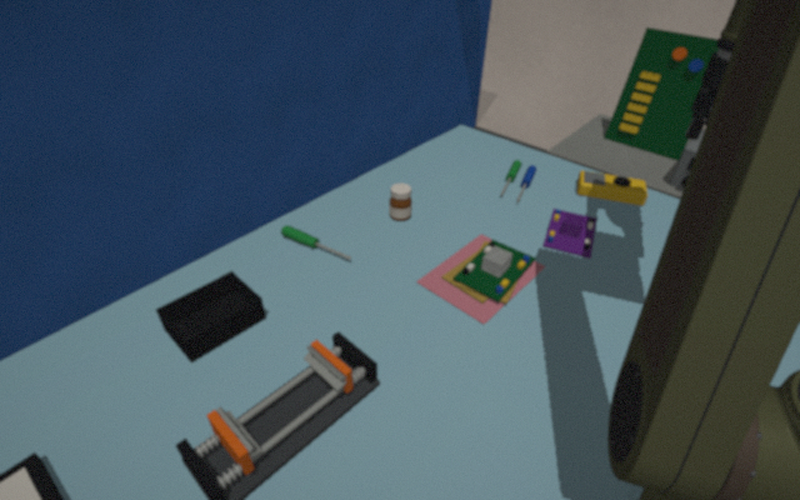

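Scene picture (800 px wide): the green board with a grey heat sink is on ochre boards on pink foam at (331,250). The purple look-alike is at (231,272), and the holder has orange jaws at (484,203) and (543,185). In the side view the board is at (495,265) and the jaws at (232,440) and (330,366).

Candidates for the part: green board on the pile, scene (265,200) raw; purple board, scene (185,218) raw; green wall panel, side (530,75) raw. I choose the one on the pile.

Run:
```python
from h import *
np.set_printoptions(precision=4,suppress=True)
S={c:snapshot(c) for c in("scene","side")}
def tri(a,b):
    A=[];B=[]
    for c,(u,v) in(("scene",a),("side",b)):
        p,d=ray(S[c],u,v);d/=np.linalg.norm(d);P=np.eye(3)-np.outer(d,d);A.append(P);B.append(P@p)
    return np.linalg.lstsq(np.vstack(A),np.hstack(B),rcond=None)[0]
print("hs",tri((264.8,197.6),(397.6,208.8)))
for c in S:
    s=S[c];hsv=cv2.cvtColor(s["img"],cv2.COLOR_RGB2HSV)
    for nm,lo,hi in(("green",(50,90,25),(75,255,200)),("orange",(3,170,120),(14,255,255))):
        m=cv2.inRange(hsv,lo,hi);n,l,st,ce=cv2.connectedComponentsWithStats(m)
        for i in range(1,n):
            if st[i,4]>60:
                pts=np.argwhere(l==i)[:,::-1].astype(np.float32);z=.016 if nm=="green" else .06
                W=np.array([at(s,*p,z)[:2] for p in pts]).astype(np.float32)
                r=cv2.minAreaRect(W);print(c,nm,st[i],ce[i],np.array(r[0]),np.array(r[1]),r[2])
s=S["side"];save(s,"c1.png",(330,170,500,270),4)
save(s,"c2.png",(130,250,320,400),4)
```

```text
hs [ 0.4719 -0.2302  0.0307]
scene green [236 182  59  41 768] [264.7982 203.6419] [ 0.4768 -0.2313] [0.0974 0.1553] 3.591341018676758
scene green [367 260  26  28 276] [379.5471 273.587 ] [ 0.8428 -0.038 ] [0.0955 0.0259] 8.826744079589844
scene green [135 286  34  27 310] [151.2355 298.8871] [ 0.6563 -0.6143] [0.0265 0.0893] 16.97966766357422
scene orange [428 136  14  17  72] [434.9167 144.2917] [0.5227 0.3387] [0.0146 0.0784] 87.89393615722656
scene orange [381 150  14  18  87] [387.4023 158.4598] [0.5138 0.1696] [0.0144 0.0804] 87.00235748291016
side green [ 484   24   91  104 4332] [531.5078  74.4995] [ 0.5636 -1.7765] [0.3362 1.635 ] 13.292391777038574
side green [405 129  12  16  90] [410.9889 135.7778] [ 0.6478 -0.611 ] [0.0202 0.1124] 17.034378051757812
side green [226 181  28  17 233] [239.176  188.7983] [ 0.8368 -0.0357] [0.101  0.0318] 8.807863235473633
side green [364 193  63  48 809] [392.5649 219.9295] [ 0.4701 -0.2281] [0.0957 0.1573] 3.1227197647094727
side orange [250 274  31  27 202] [265.9802 286.9257] [0.5198 0.159 ] [0.0119 0.0811] 87.03716278076172
side orange [167 330  31  37 355] [181.8028 348.    ] [0.5296 0.3293] [0.0124 0.0803] 87.29348754882812
```

View pics/c1.png

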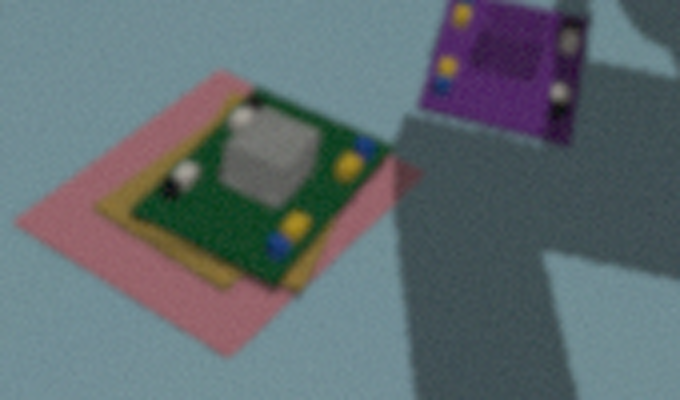

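View pics/c2.png

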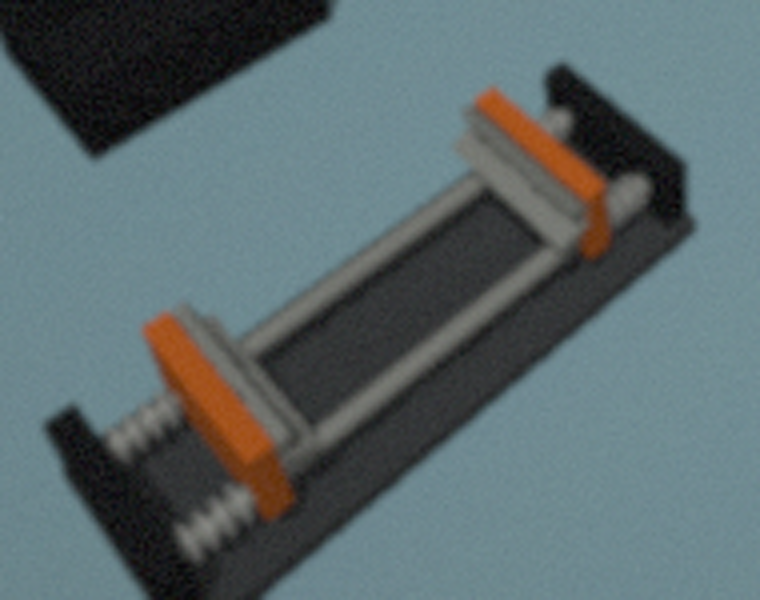

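c1 confirms it: the green board with the grey heat sink is on top of the ochre boards, and purple is a separate board. c2 shows the holder with both jaws at rest and nothing between them. I'm moving above the pile.

```bash
python3 -m pendant '{"gripper":[1,1,1,1,1,1,1,1],"linear":[[0,0,0],[0,0,0],[0,0,0],[0,0,0],[0.25,-0.3,0.03],[0.25,-0.3,0.03],[0.25,-0.3,0.03],[0.25,-0.3,0.03]],"delta_rot":[[0,0,0.0328],[0,0,0.0328],[0,0,0.0328],[0,0,0.0328],[0,0,0],[0,0,0],[0,0,0],[0,0,0]]}'
python3 -m pendant '{"gripper":[1,1,1,1,1,1,1],"linear":[[0.255,-0.3,0.03],[0.255,-0.3,0.03],[0.255,-0.3,0.03],[0.255,-0.3,0.03],[0.26,-0.31,0.03],[0,0,0],[0,0,0]],"delta_rot":[[0,0,0],[0,0,0],[0,0,0],[0,0,0],[0,0,0],[0,0,0],[0,0,0]]}'
cat >> h.py <<'E'
from scipy.spatial.transform import Rotation as Ro
np.set_printoptions(precision=4,suppress=True)
def to(p,psi=None,tilt=0):
    """shift (tool axes now, in 0.1 m) and turn (in pi rad) to reach TCP p, tool yaw psi deg, then tilt deg about world-yawed x"""
    st=manip.sense();q=np.array(st["ee_rot"]);R=Ro.from_quat(np.r_[q[1:],q[0]])
    print("t",st["time_s"],"at",st["ee_pos"],"lin",R.inv().apply(np.array(p)-st["ee_pos"])/.1)
    if psi is not None:
        G=Ro.from_euler("z",psi,degrees=True)*Ro.from_euler("x",tilt,degrees=True)*Ro.from_euler("x",180,degrees=True)
        print("rot",(R.inv()*G).as_rotvec()/np.pi,"yaw now",np.degrees(np.arctan2(*R.as_matrix()[1::-1,0])))
E
python3 - <<'E'
from h import *
s=snapshot("wrist");save(s,"w1.png");print(s["position"],s["vertical_fov"])
hsv=cv2.cvtColor(s["img"],cv2.COLOR_RGB2HSV)
m=cv2.inRange(hsv,(50,90,25),(75,255,200));n,l,st,ce=cv2.connectedComponentsWithStats(m);i=1+st[1:,4].argmax()
W=np.array([at(s,*p,.016)[:2] for p in np.argwhere(l==i)[:,::-1]],np.float32);print(st[i],cv2.minAreaRect(W))
for r in spotter.trace(s,"heatsink")[:3]: v,u=np.nonzero(r["mask"]);print(r["confidence"],r["extent"],at(s,u.mean(),v.mean(),.016))
to([.472,-.229,.02],3.3)
E
```

```text
time_s: 1.57
ee_pos: [0.3534, -0.3864, 0.2192]
ee_rot: [0.0, 1.0, 0.028, 0.0]
force: [1.3, 0.2, 0.3]
gripper_width: 0.998
grip_force: 0.0
time_s: 2.15
ee_pos: [0.4731, -0.2276, 0.2042]
ee_rot: [-0.0, 1.0, 0.031, -0.0]
force: [-0.2, -1.3, 0.1]
gripper_width: 1.0
grip_force: 0.0
[ 0.5456 -0.2237  0.3453] 63.36110860427925
[  250   128   158    94 10309] ((0.4725635051727295, -0.2329026162624359), (0.09851428121328354, 0.15740033984184265), 3.608001232147217)
0.6 [248.1, 126.5, 406.9, 224.7] [ 0.4744 -0.2323  0.016 ]
0.6 [457.9, 175.1, 610.4, 283.3] [ 0.427  -0.4624  0.016 ]
t 2.25 at [ 0.4719 -0.2298  0.2043] lin [ 0.0029 -0.009   1.8432]
rot [ 0.0002  0.0002 -0.    ] yaw now 3.291455960124119
```

View pics/w1.png

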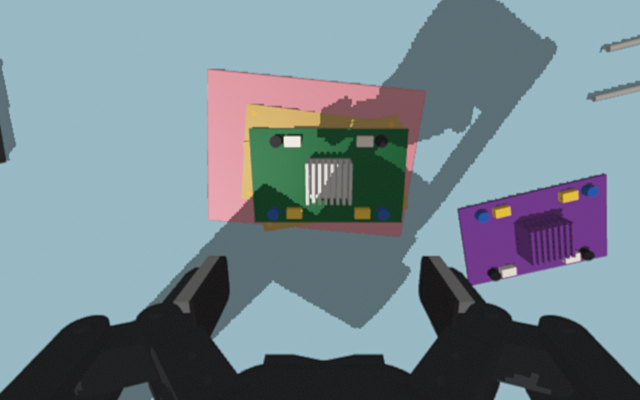

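The wrist view shows the green board centred at about (329,175) with its heat sink at (329,182); the purple board is at right (533,230). The fingers line up along the board's y. I'm lowering and gripping.

```bash
python3 -m pendant '{"gripper":[1,1,1,1,1,1,1,1],"linear":[[0.006,0.027,0.1],[0,0,0.3],[0,0,0.3],[0,0,0.3],[0,0,0.3],[0,0,0.25],[0,0,0.18],[0,0,0.1]],"delta_rot":[[0,0,-0.0017],[0,0,0],[0,0,0],[0,0,0],[0,0,0],[0,0,0],[0,0,0],[0,0,0]]}'
python3 -m pendant '{"gripper":[1,1,0,-0.2,-0.4,-1,-1,-1],"linear":[[0,0,0],[0,0,0],[0,0,0],[0,0,0],[0,0,0],[0,0,0],[0,0,0],[0,0,0]],"delta_rot":[[0,0,0],[0,0,0],[0,0,0],[0,0,0],[0,0,0],[0,0,0],[0,0,0],[0,0,0]]}' 40
python3 -m pendant '{"gripper":[-1,-1,-1,-1],"linear":[[0,0,0],[0,0,0],[0,0,0],[0,0,0]],"delta_rot":[[0,0,0],[0,0,0],[0,0,0],[0,0,0]]}' 80
```

```text
time_s: 2.92
ee_pos: [0.4702, -0.233, 0.0185]
ee_rot: [-0.001, 1.0, 0.03, -0.002]
force: [0.2, 0.2, -0.0]
gripper_width: 1.001
grip_force: 0.0
time_s: 3.58
ee_pos: [0.4736, -0.2326, 0.0226]
ee_rot: [0.001, 1.0, 0.031, 0.001]
force: [-0.3, 0.2, 7.8]
gripper_width: 0.508
grip_force: 42.6
time_s: 3.92
ee_pos: [0.4737, -0.2326, 0.0228]
ee_rot: [0.001, 1.0, 0.031, 0.001]
force: [-0.8, -0.1, 7.9]
gripper_width: 0.497
grip_force: 82.1
```

```bash
python3 -m pendant '{"gripper":[-1,-1,-1,-1,-1,-1,-1,-1],"linear":[[0,0,-0.03],[0,0,-0.05],[0,0,-0.08],[0,0,-0.15],[0,0,-0.25],[0,0,-0.3],[0,0,-0.3],[0,0,-0.3]],"delta_rot":[[0,0,0],[0,0,0],[0,0,0],[0,0,0],[0,0,0],[0,0,0],[0,0,0],[0,0,0]]}'
python3 - <<'E'
from h import *
s=snapshot("side");save(s,"s2.png",(300,80,500,270),3)
to([.5215,.248,.2],-3)
E
```

```text
time_s: 4.58
ee_pos: [0.4722, -0.2317, 0.1689]
ee_rot: [-0.0, 1.0, 0.031, -0.0]
force: [1.1, -0.5, -1.7]
gripper_width: 0.498
grip_force: 81.5
t 4.6333 at [ 0.4757 -0.2337  0.175 ] lin [ 0.7586 -4.7782 -0.2707]
rot [ 0.0017 -0.0028  0.0365] yaw now 3.566671679835214
```

View pics/s2.png

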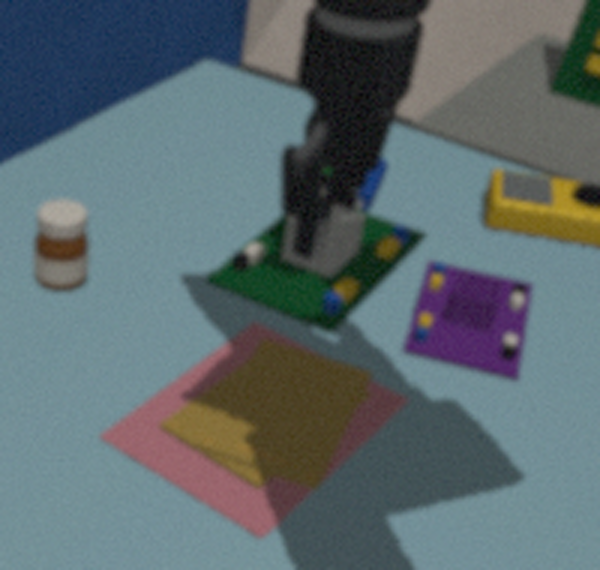

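The side view shows the green board level in the gripper at about (320,265). The ochre boards are still on the foam and look undisturbed. I'm moving towards the holder, stopping short to look at it.

```bash
python3 -m pendant '{"gripper":[-1,-1,-1,-1,-1,-1,-1,-1],"linear":[[0,-0.15,-0.08],[-0.01,-0.25,-0.08],[-0.01,-0.3,-0.08],[-0.01,-0.3,-0.08],[-0.01,-0.3,-0.08],[-0.01,-0.3,-0.08],[-0.01,-0.3,-0.08],[-0.01,-0.3,-0.08]],"delta_rot":[[0,0,0],[0,0,0],[0,0,0],[0,0,0],[0,0,0],[0,0,0],[0,0,0],[0,0,0]]}'
python3 -m pendant '{"gripper":[-1,-1,-1,-1,-1,-1,-1,-1],"linear":[[-0.01,-0.3,-0.02],[-0.01,-0.3,-0.02],[-0.01,-0.3,-0.02],[-0.02,-0.3,-0.02],[-0.02,-0.3,-0.02],[-0.02,-0.3,0],[-0.02,-0.3,0],[0,-0.2,0]],"delta_rot":[[0,0,0],[0,0,0],[0,0,0],[0,0,0],[0,0,0],[0,0,0.0125],[0,0,0.0125],[0,0,0.0125]]}'
python3 -m pendant '{"gripper":[-1,-1,-1],"linear":[[0,0,0],[0,0,0],[0,0,0]],"delta_rot":[[0,0,0],[0,0,0],[0,0,0]]}'
python3 - <<'E'
from h import *
s=snapshot("wrist");save(s,"w2.png");print(s["position"])
hsv=cv2.cvtColor(s["img"],cv2.COLOR_RGB2HSV)
m=cv2.inRange(hsv,(3,150,100),(16,255,255));n,l,st,ce=cv2.connectedComponentsWithStats(m)
for i in range(1,n):
    if st[i,4]>150:
        W=np.array([at(s,*p,.072)[:2] for p in np.argwhere(l==i)[:,::-1]],np.float32);r=cv2.minAreaRect(W);print(st[i],r)
to([.5215,.248,.2],-3)
E
```

```text
time_s: 5.3
ee_pos: [0.4505, -0.0111, 0.2313]
ee_rot: [-0.0, 1.0, 0.031, -0.001]
force: [0.6, -0.2, -1.8]
gripper_width: 0.498
grip_force: 81.7
time_s: 5.97
ee_pos: [0.4274, 0.2185, 0.241]
ee_rot: [-0.0, 1.0, -0.028, -0.001]
force: [0.4, 0.0, -2.0]
gripper_width: 0.5
grip_force: 81.8
time_s: 6.22
ee_pos: [0.4286, 0.2156, 0.2408]
ee_rot: [0.001, 1.0, -0.027, -0.001]
force: [-0.1, -0.7, -2.9]
gripper_width: 0.498
grip_force: 81.9
[0.5013 0.2112 0.3819]
[368  35  17  93 974] ((0.5155066847801208, 0.16313858330249786), (0.012058496475219727, 0.07790102064609528), 86.92606353759766)
[181  36  24  93 284] ((0.5233628153800964, 0.3274778127670288), (0.013077148236334324, 0.07802414149045944), 87.252685546875)
t 6.2667 at [0.4289 0.2152 0.2409] lin [ 0.9068 -0.3791  0.4077]
rot [ 0.0003  0.0004 -0.001 ] yaw now -3.184210332838459
```

View pics/w2.png

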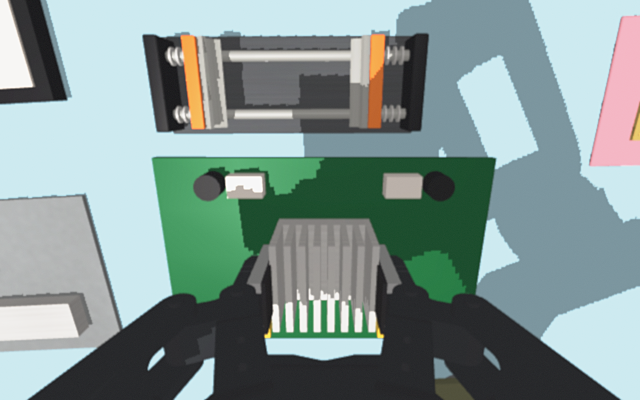

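The wrist view shows the holder at the top, with its jaws at (195,82) on the +y side and (376,82) on the -y side, both at rest. The held board is parallel to it, far edge running from (153,158) to (495,158). Seat ≈ (0.520, 0.246), yaw ≈ -2.85°. The -y jaw goes first.

```bash
cat >> h.py <<'E'
SEAT=np.array([.520,.246,.06]);PSI=-2.85;OFF=np.array([.0,.0,.0087])
def stage(ey,ez,th,x=0):
    """low (-y) edge at (ey,ez) mm in holder frame, tilt th deg -> TCP"""
    t=np.radians(th);e=np.array([x,ey,ez])/1e3
    H=Ro.from_euler("z",PSI,degrees=True);B=Ro.from_euler("x",th,degrees=True)
    P=SEAT+H.apply(e+B.apply(np.array([0,.08,0])+OFF));print("TCP",P);to(P,PSI,th)
E
python3 - <<'E'
from h import *
s=snapshot("wrist");z=.2342;a,b=at(s,153,158,z),at(s,495,158,z);p=manip.sense()["ee_pos"]
print(a-p,b-p,np.linalg.norm(a-b),(a+b)/2-p)
stage(-57,30,11)
E
```

```text
[ 0.0522  0.0749 -0.0068] [ 0.0437 -0.0817 -0.0068] 0.1568163011602777 [ 0.048  -0.0034 -0.0068]
TCP [0.521  0.2658 0.1138]
t 6.3167 at [0.4291 0.2151 0.241 ] lin [ 0.8896 -0.5597  1.2709]
rot [ 0.0614  0.0001 -0.0021] yaw now -3.2261259096746593
```

```bash
sed -i 's/OFF=np.array(\[.0,.0,.0087\])/OFF=np.array([.001,.002,.010])/' h.py
python3 -m pendant '{"gripper":[-1,-1,-1,-1,-1,-1,-1,-1],"linear":[[0.15,-0.1,0.1],[0.15,-0.1,0.15],[0.15,-0.1,0.2],[0.15,-0.1,0.2],[0.15,-0.1,0.2],[0.14,-0.08,0.2],[0,0,0.2],[0,0,0]],"delta_rot":[[0,0,0],[0,0,0],[0,0,0],[0,0,0],[0,0,0],[0.02,0,0],[0.02,0,0],[0.02,0,-0.002]]}'
python3 -m pendant '{"gripper":[-1,-1],"linear":[[0,0,0],[0,0,0]],"delta_rot":[[0,0,0],[0,0,0]]}'
python3 - <<'E'
from h import *
s=snapshot("side");save(s,"s3.png",(130,200,400,400),2.9)
stage(-57,30,11);stage(-57,0,11)
E
```

```text
time_s: 6.98
ee_pos: [0.5207, 0.2689, 0.1124]
ee_rot: [-0.094, 0.995, -0.025, 0.0]
force: [-2.5, -1.5, -2.8]
gripper_width: 0.502
grip_force: 82.1
time_s: 7.15
ee_pos: [0.522, 0.2681, 0.116]
ee_rot: [-0.093, 0.995, -0.027, 0.002]
force: [0.6, -0.4, -3.1]
gripper_width: 0.5
grip_force: 82.2
TCP [0.5221 0.2675 0.1155]
t 7.2 at [0.5227 0.2691 0.1168] lin [-0.0054  0.0186  0.0105]
rot [ 0.0015 -0.0007 -0.0006] yaw now -2.9829537539939324
TCP [0.5221 0.2675 0.0855]
t 7.2 at [0.5227 0.2691 0.1168] lin [-0.0059  0.0744  0.3053]
rot [ 0.0015 -0.0007 -0.0006] yaw now -2.9829537539939324
```

View pics/s3.png

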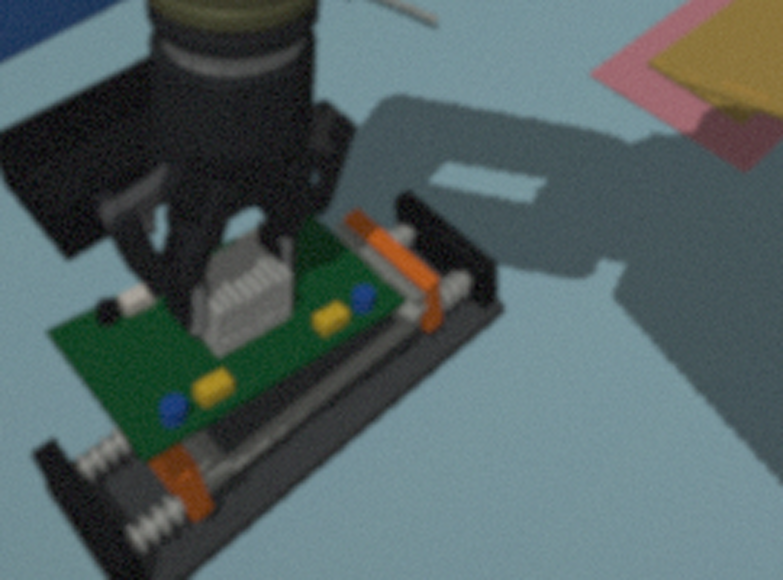

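The side view shows the tilted board above the holder. Its low near corner is at (407,300), inside the -y jaw (top near corner (438,290)), and the raised end is above the +y jaw. A quick consistency check of the corners against the model comes next.

Run:
```python
from h import *
s=snapshot("side");st=manip.sense()
H=Ro.from_euler("z",PSI,degrees=True)
f=200/np.tan(np.radians(s["vertical_fov"])/2)
R=Ro.from_quat(np.r_[np.array(s["rotation"])[1:],s["rotation"][0]]).as_matrix()
def proj(P):
    c=R.T@(P-s["position"]);p=np.array([f*c[0]/c[2]+s["cx"],f*c[1]/c[2]+s["cy"]]);return (p-[130,200])*2.9
q=st["ee_rot"];T=Ro.from_quat(np.r_[q[1:],q[0]])
B=T*Ro.from_euler("x",180,degrees=True)  # board axes
for d in(7,10,13):
    C=st["ee_pos"]-B.apply([.001,.002,d/1e3])
    print(d,"low near",proj(C+B.apply([-.05,-.08,.002])),"high near",proj(C+B.apply([-.05,.08,.002])),"high far",proj(C+B.apply([.05,.08,.002])))
for x,y in((-40,-82),(40,-82),(-40,-76),(-40,82)):print("jaw top",x,y,proj(SEAT+H.apply(np.array([x,y,12])/1e3)))
```

```text
7 low near [405.2218 291.5929] high near [144.0317 451.2425] high far [ 44.2109 322.1786]
10 low near [404.7733 295.3361] high near [144.2592 455.3211] high far [ 44.6835 326.2099]
13 low near [404.3269 299.0611] high near [144.4854 459.3755] high far [ 45.1536 330.2197]
jaw top -40 -82 [431.3194 282.0063]
jaw top 40 -82 [348.9555 209.5903]
jaw top -40 -76 [423.7914 287.8885]
jaw top -40 82 [191.6776 469.2581]
```

The model fits to about 1 mm. Lower, then push the -y edge in.

```bash
python3 -m pendant '{"gripper":[-1,-1,-1,-1,-1,-1],"linear":[[0,0.02,0.06],[0,0.02,0.08],[0,0.02,0.08],[0,0.014,0.08],[0,0,0],[0,0,0]],"delta_rot":[[0,0,0],[0,0,0],[0,0,0],[0,0,0],[0,0,0],[0,0,0]]}'
python3 -m pendant '{"gripper":[-1,-1,-1,-1],"linear":[[0,0.06,-0.012],[0,0.06,-0.012],[0,0.06,-0.012],[0,0,0]],"delta_rot":[[0,0,0],[0,0,0],[0,0,0],[0,0,0]]}'
python3 - <<'E'
from h import *
print(manip.sense()["force"]);stage(-77,0,11);stage(-97,0,11)
E
```

```text
time_s: 7.75
ee_pos: [0.521, 0.2685, 0.0844]
ee_rot: [-0.094, 0.995, -0.025, 0.002]
force: [-0.2, -0.1, -2.4]
gripper_width: 0.5
grip_force: 82.2
time_s: 8.08
ee_pos: [0.5211, 0.249, 0.0859]
ee_rot: [-0.094, 0.995, -0.025, 0.003]
force: [-1.0, 0.8, -2.3]
gripper_width: 0.501
grip_force: 82.2
[-1.0018  0.8452 -2.3337]
TCP [0.5211 0.2475 0.0855]
t 8.0833 at [0.5211 0.249  0.0859] lin [0.0006 0.0152 0.0019]
rot [ 0.0012 -0.0005 -0.0002] yaw now -2.9060484610573547
TCP [0.5201 0.2276 0.0855]
t 8.0833 at [0.5211 0.249  0.0859] lin [ 0.0008  0.2117 -0.0355]
rot [ 0.0012 -0.0005 -0.0002] yaw now -2.9060484610573547
```

```bash
python3 -m pendant '{"gripper":[-1,-1,-1,-1,-1,-1,-1],"linear":[[0,0.04,-0.007],[0,0.04,-0.007],[0,0.04,-0.007],[0,0.04,-0.007],[0,0.05,-0.008],[0,0,0],[0,0,0]],"delta_rot":[[0,0,0],[0,0,0],[0,0,0],[0,0,0],[0,0,0],[0,0,0],[0,0,0]]}'
python3 - <<'E'
from h import *
print(manip.sense()["force"]);stage(-97,0,0)
s=snapshot("side");save(s,"s4.png",(130,230,330,400),3.5)
E
```

```text
time_s: 8.67
ee_pos: [0.5201, 0.2295, 0.0853]
ee_rot: [-0.095, 0.995, -0.025, 0.003]
force: [-0.2, 6.6, -5.9]
gripper_width: 0.499
grip_force: 81.9
[-0.2419  6.5947 -5.8788]
TCP [0.5203 0.231  0.07  ]
t 8.6667 at [0.5201 0.2295 0.0853] lin [0.0011 0.0144 0.1529]
rot [-0.0605 -0.0003 -0.0003] yaw now -2.910447598351805
```

View pics/s4.png

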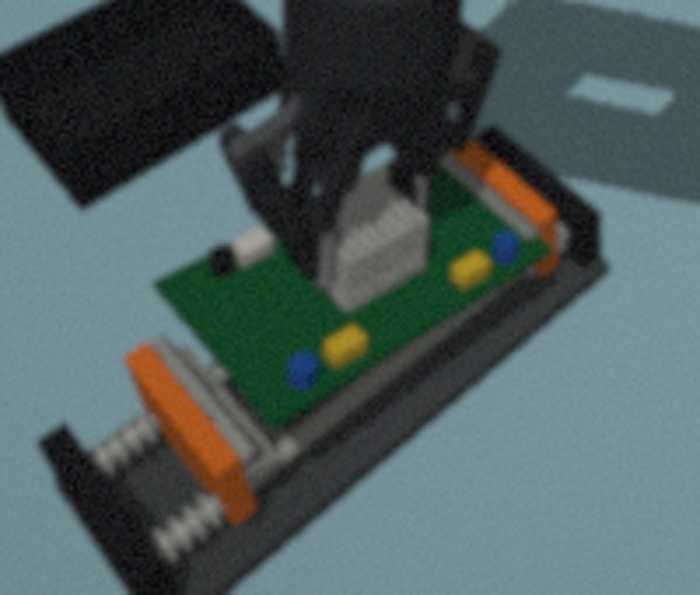

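The side view shows the -y jaw at (505,190) pushed back with the edge in its groove. The raised edge ((155,285)–(275,425)) is clear in front of the +y jaw's lip. Force is 6.6 N, so about 18 mm of travel. I'm lowering the raised edge about the seated one.

```bash
python3 -m pendant '{"gripper":[-1,-1,-1,-1,-1,-1,-1,-1],"linear":[[0,0.002,0.026],[0,0.001,0.026],[0,0,0.026],[0,0,0.026],[0,-0.001,0.026],[0,-0.001,0.026],[0,0,0],[0,0,0]],"delta_rot":[[-0.0101,0,0],[-0.0101,0,0],[-0.0101,0,0],[-0.0101,0,0],[-0.0101,0,0],[-0.0101,0,0],[0,0,0],[0,0,0]]}'
python3 - <<'E'
from h import *
print(manip.sense()["force"]);stage(-97,0,0);stage(-84,0,0)
s=snapshot("side");save(s,"s5.png",(130,230,330,400),3.5)
E
```

```text
time_s: 9.38
ee_pos: [0.5202, 0.2325, 0.0698]
ee_rot: [-0.0, 1.0, -0.025, 0.001]
force: [-1.4, 6.1, -3.4]
gripper_width: 0.499
grip_force: 82.6
[-1.3528  6.1345 -3.4099]
TCP [0.5203 0.231  0.07  ]
t 9.3833 at [0.5202 0.2325 0.0698] lin [ 0.0015  0.0152 -0.0024]
rot [-0.0001 -0.0005  0.0002] yaw now -2.8226888284763705
TCP [0.5209 0.244  0.07  ]
t 9.3833 at [0.5202 0.2325 0.0698] lin [ 0.0015 -0.1148 -0.0024]
rot [-0.0001 -0.0005  0.0002] yaw now -2.8226888284763705
```

View pics/s5.png

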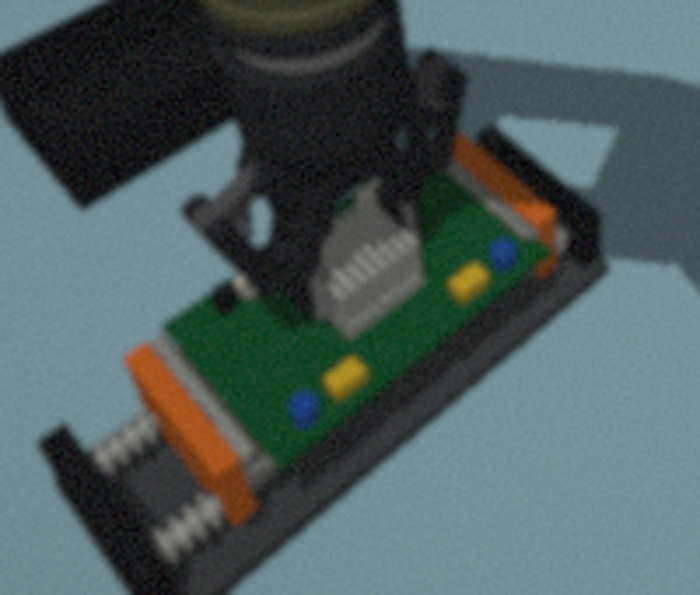

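The side view shows the board level, with its +y edge ((165,325)–(280,468)) in front of the +y jaw's steel lip and the -y jaw still pushed back. I'm easing it towards the middle.

```bash
python3 -m pendant '{"gripper":[-1,-1,-1,-1,-1,-1],"linear":[[0,-0.025,0],[0,-0.025,0],[0,-0.025,0],[0,-0.025,0],[0,0,0],[0,0,0]],"delta_rot":[[0,0,0],[0,0,0],[0,0,0],[0,0,0],[0,0,0],[0,0,0]]}'
python3 -m pendant '{"gripper":[-1,-1,-1,-1,-1,-1],"linear":[[0,-0.015,0],[0,-0.015,0],[0,-0.015,0],[0,0,0],[0,0,0],[0,0,0]],"delta_rot":[[0,0,0],[0,0,0],[0,0,0],[0,0,0],[0,0,0],[0,0,0]]}'
```

```text
time_s: 9.93
ee_pos: [0.5206, 0.2408, 0.0696]
ee_rot: [0.001, 1.0, -0.025, 0.001]
force: [0.3, 4.3, -5.3]
gripper_width: 0.494
grip_force: 82.4
time_s: 10.43
ee_pos: [0.5207, 0.2445, 0.0696]
ee_rot: [0.001, 1.0, -0.025, 0.0]
force: [2.1, 0.6, -7.2]
gripper_width: 0.496
grip_force: 82.4
```

Side force is near zero, so both grooves are engaged. The wrist reads -7 N vertically, so I'm slightly high; I'll lower 1 mm and then look.

```bash
python3 -m pendant '{"gripper":[-1,-1,-1,-1],"linear":[[0,-0.005,0.01],[0,0,0],[0,0,0],[0,0,0]],"delta_rot":[[0,0,0],[0,0,0],[0,0,0],[0,0,0]]}'
python3 - <<'E'
from h import *
print(manip.sense()["force"],manip.sense()["ft_torque"])
s=snapshot("side");save(s,"s6.png",(130,230,330,400),3.5)
E
```

```text
time_s: 10.77
ee_pos: [0.5208, 0.2454, 0.069]
ee_rot: [0.001, 1.0, -0.025, 0.001]
force: [-0.3, -0.1, -0.7]
gripper_width: 0.5
grip_force: 83.1
[-0.2632 -0.1276 -0.7112] [-0.0106 -0.0238 -0.0053]
```

View pics/s6.png

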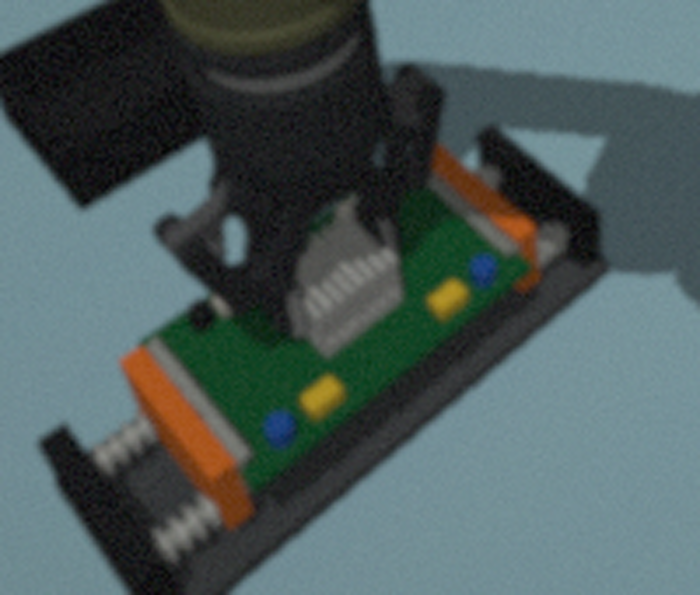

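The side view shows both short edges under the steel lips of the two jaws, board level, and the wrist force is near zero. I'm easing the grip, opening, and retreating straight up.

```bash
python3 -m pendant '{"gripper":[-1,-1,-1],"linear":[[0,0,0],[0,0,0],[0,0,0]],"delta_rot":[[0,0,0],[0,0,0],[0,0,0]]}' 20
python3 -m pendant '{"gripper":[0.1,0.2,0.4,0.6,0.8,0.8,0.8,0.8],"linear":[[0,0,0],[0,0,0],[0,0,0],[0,0,0],[0,0,0],[0,0,0],[0,0,0],[0,0,0]],"delta_rot":[[0,0,0],[0,0,0],[0,0,0],[0,0,0],[0,0,0],[0,0,0],[0,0,0],[0,0,0]]}'
python3 -m pendant '{"gripper":[0.8,0.8,0.8,0.8,0.8,0.8,0.8,0.8],"linear":[[0,0,-0.08],[0,0,-0.15],[0,0,-0.2],[0,0,-0.3],[0,0,-0.3],[0,0,-0.3],[-0.3,0,-0.2],[-0.3,0,0]],"delta_rot":[[0,0,0],[0,0,0],[0,0,0],[0,0,0],[0,0,0],[0,0,0],[0,0,0],[0,0,0]]}'
python3 -m pendant '{"gripper":[0.8,0.8,0.8,0.8],"linear":[[-0.1,0,0],[0,0,0],[0,0,0],[0,0,0]],"delta_rot":[[0,0,0],[0,0,0],[0,0,0],[0,0,0]]}'
python3 - <<'E'
from h import *
a=snapshot("side");b=snapshot("wrist")
A=cv2.resize(a["img"][150:400,100:460],(600,417));B=cv2.resize(b["img"],(600,375))
im=np.hstack([cv2.resize(A,(400,278)),cv2.resize(B[:, :],(400,278))]);cv2.imwrite("pics/f.png",im[:,:,::-1])
hsv=cv2.cvtColor(b["img"],cv2.COLOR_RGB2HSV)
for nm,lo,hi,z in(("or",(3,150,100),(16,255,255),.072),("gr",(50,90,25),(75,255,220),.062)):
    n,l,st,ce=cv2.connectedComponentsWithStats(cv2.inRange(hsv,lo,hi))
    for i in range(1,n):
        if st[i,4]>200:
            W=np.array([at(b,*p,z)[:2] for p in np.argwhere(l==i)[:,::-1]],np.float32);print(nm,cv2.minAreaRect(W))
E
```

```text
time_s: 11.07
ee_pos: [0.5209, 0.2456, 0.069]
ee_rot: [0.001, 1.0, -0.025, 0.001]
force: [-0.3, -0.0, 1.0]
gripper_width: 0.502
grip_force: 83.3
time_s: 11.73
ee_pos: [0.5207, 0.2455, 0.0687]
ee_rot: [0.001, 1.0, -0.025, 0.0]
force: [-0.1, 0.0, -0.2]
gripper_width: 0.895
grip_force: 0.0
time_s: 12.4
ee_pos: [0.4646, 0.2503, 0.2273]
ee_rot: [-0.002, 1.0, -0.026, 0.006]
force: [0.8, 1.3, 0.3]
gripper_width: 0.9
grip_force: 0.0
time_s: 12.73
ee_pos: [0.4519, 0.2494, 0.2215]
ee_rot: [0.001, 1.0, -0.025, 0.001]
force: [0.3, -0.9, -0.9]
gripper_width: 0.899
grip_force: 0.0
or ((0.5240815281867981, 0.33064544200897217), (0.013033860363066196, 0.07871660590171814), 87.15167999267578)
or ((0.5154483318328857, 0.1605147123336792), (0.012262899428606033, 0.07806940376758575), 87.42300415039062)
gr ((0.5190327167510986, 0.2455110251903534), (0.15911860764026642, 0.09869342297315598), 87.243408203125)
```

View pics/f.png

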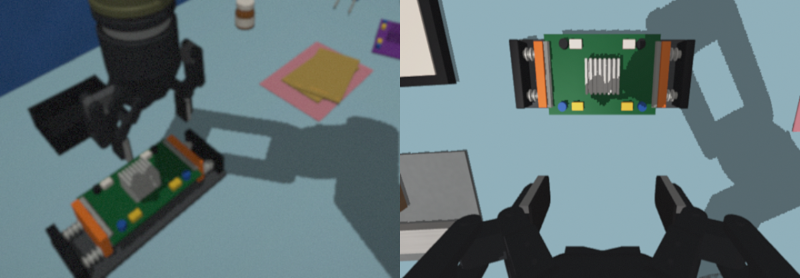

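The board is centred and level between the jaws, each jaw standing about 3 mm back, and the gripper is clear. The bare boards are still on the foam. Handing in.

```bash
python3 -c "
from cell import manip
print(manip.close_job())"
```

```text
the job is handed in; nothing more can be done
None
```

The green board with the heat sink is mounted in the spring holder, level and heat sink up, with both short edges in their grooves and each jaw about 3 mm back. The job took about 13 s of the 58 s; the bare boards looked undisturbed, nothing else was touched as far as the pictures show, and it has been handed in.

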